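# Load the centrifuge bucket so that it hangs level

## Task

Stand the four capped sample bottles, two large and two small, in the four wells of the centrifuge bucket, one bottle to a well, with one large and one small on each side of its pivot so that it ends up hanging level. Load the two sides in turn and set the bottles down gently, so that the bucket never tips right down to its stops, and leave the uncapped bottle and the one with the pointed spout where they stand.

Things in the scene. Friction and masses are not known exactly. Their poses are not given: they have to be found in the camera images.
- bucket: square aluminium bucket, 162x162 mm (all in mm), tilts about its y axis (pivot). Origin: its middle, on the pivot; axes tilt with it. Four round wells 60 across in a grey insert at x = +/-42, y = +/-42; well floors z = -60, insert top and rim z = -20. Its sides are x > 0 and x < 0. Each large bottle tilts it about 0.155 rad, a small one 0.075; 2.2 N in a well, or 8 mm of push, reaches the stops
- stand: fixed grey stand, base 120x232x10 mm, that carries the bucket. Origin: centre of its underside, on the table; y along the pivot line, which lies 115 above; x across. Two uprights at y = +/-101, 34 wide, tops at z = 124. Its rubber stops end the bucket's tilt at 0.21 rad either way. A large and a small (or two large) bottles on one side with the other side empty tip it down to them
- bottle_large_1: large bottle, upright: white, cylindrical body 44 mm across up to 92 mm height, paper label, ribbed blue screw cap 36 mm across, top of cap at 118 mm; 0.17 kg. Origin: centre of its underside, z up. Identical to bottle_large_2
- bottle_large_2: large bottle, the same as bottle_large_1
- bottle_small_1: small bottle, upright: the same kind but 30 mm across up to 70 mm height, ribbed blue screw cap 25 mm across, top of cap at 90 mm; 0.08 kg. Origin: centre of its underside, z up. Identical to bottle_small_2
- bottle_small_2: small bottle, the same as bottle_small_1
- bottle_open: does not belong in the bucket: a large bottle (body 44 mm across) without its cap, open white neck 29 mm across, dark inside, 112 mm high. Origin: centre of its underside
- bottle_spout: does not belong in the bucket: a small bottle (body 30 mm across) whose blue cap carries a white pointed spout, 118 mm high. Origin: centre of its underside
Not all that is in view belongs to the job. What is shaped like the bottle_large_2 but green is not meant.

How it is judged:
At the end, for the whole second after the job is handed in: All four capped bottles stand seated in the bucket's wells (within 8 mm of the floor), the two large on opposite sides of the pivot, the two small likewise; bucket within 0.09 rad of level; all at rest; the uncapped and spouted bottles upright within 40 mm of where they began (x of bottle_large_1 in the frame of bucket between -0.066 and 0.066 m and y of bottle_large_1 in the frame of bucket between -0.066 and 0.066 m and z of bottle_large_1 in the frame of bucket between -0.066 and -0.052 m and angle between the z axis of each of bottle_large_1, bottle_large_2, bottle_small_1, bottle_small_2 and the z axis of bucket, either way round below 0.12 rad and angle between each of bottle_large_1, bottle_large_2, bottle_small_1, bottle_small_2's own z axis and vertical below 0.3 rad and linear speed of each of bottle_large_1, bottle_large_2, bottle_small_1, bottle_small_2, bottle_open, bottle_spout below 0.02 m/s and x of bottle_large_2 in the frame of bucket between -0.066 and 0.066 m and y of bottle_large_2 in the frame of bucket between -0.066 and 0.066 m and z of bottle_large_2 in the frame of bucket between -0.066 and -0.052 m and x of bottle_small_1 in the frame of bucket between -0.066 and 0.066 m and y of bottle_small_1 in the frame of bucket between -0.066 and 0.066 m and z of bottle_small_1 in the frame of bucket between -0.066 and -0.052 m and x of bottle_small_2 in the frame of bucket between -0.066 and 0.066 m and y of bottle_small_2 in the frame of bucket between -0.066 and 0.066 m and z of bottle_small_2 in the frame of bucket between -0.066 and -0.052 m and ((x of bottle_large_1 in the frame of bucket above 0.02 m and x of bottle_large_2 in the frame of bucket below -0.02 m) or (x of bottle_large_1 in the frame of bucket below -0.02 m and x of bottle_large_2 in the frame of bucket above 0.02 m)) and ((x of bottle_small_1 in the frame of bucket above 0.02 m and x of bottle_small_2 in the frame of bucket below -0.02 m) or (x of bottle_small_1 in the frame of bucket below -0.02 m and x of bottle_small_2 in the frame of bucket above 0.02 m)) and angle between bucket's own z axis and vertical below 0.09 rad and angular speed of bucket below 0.1 rad/s and distance of each of bottle_open, bottle_spout from where it was at the start of the episode below 0.04 m and angle between each of bottle_open, bottle_spout's own z axis and vertical below 0.15 rad); the robot touches nothing.
It fails at once if the bucket tips down to its stops (more than 0.20 rad from level) (angle between bucket's own z axis and vertical above 0.2 rad).
It also fails if it takes over 138 s, if anything falls off the work surface, if the arm or the gripper's body presses on something with over 40 N, if the wrist force passes 120 N, or if a joint passes its speed limit or range.

## Robot

A 7-joint arm with a two-finger parallel gripper is mounted at the origin on the work surface; the furniture and walls round the work are solid. World frame = base frame: x ahead of the robot, y to its left, z up, the work surface at z = 0. Lengths are in m, angles in rad, forces in N, time in s.
With the tool pointing down it reaches from about 0.35 to 0.9 m from the base axis. Payload 7.2 kg.
Tool frame: the origin (TCP) lies at the very end of the fingers, on their centre line; the grasp point (between the pads) lies 19 mm behind it; z points along the fingers, y is the line along which they close (so a half turn about z gives the same grasp; the last joint's range is limited). The gripper opens to 88 mm and grips with 3 to 60 N. Pads are 20 mm wide; open, the fingers measure 115 mm over their backs; the gripper's body (75 mm by 178 mm) begins 61 mm behind the grasp point.
Start: joints at [1.174, 0.411, -0.013, 1.596, 0.006, 1.134, -0.082], TCP at [0.202, -0.592, 0.223] pointing down, gripper open.
Joint ranges: [-2.95, 2.95], [-0.29, 1.99], [-1.47, 1.44], [0.14, 2.54], [-1.03, 4.17], [0.13, 1.85], [-2.86, 2.86]. Speed limits (rad/s): [2.39, 2.39, 3.01, 3.01, 3.14, 3.14, 3.14].

## Interface

Orientations are given as a rotation vector (axis times angle).
In Python, from plant import bot gives the robot as it stands. The module is installed in compiled form; this text tells all that it offers.
- The arm moves only by the tool carry_out, never from a script. Its argument "commands" is a list of rows, each an object with "delta_pos": the shift along the tool's x, y, z in mm, a list of three; "yaw": the turn about the tool's z in rad. A call has 1 to 8 rows; each row shifts and turns the commanded pose from where the row before left it, along the tool's axes as they then stand; what a row does not reach is not made up. A row lasts 1/8 s, in which the tool goes at most 62.5 mm and 10.7 degrees, less where a joint would pass 70% of its speed; a pose out of reach is approached as far as the arm can. A call with a gripper value outside its range is refused whole. "fingers" is the finger opening in mm, from 0 to 87.8, set as the call begins (left out, the last holds). The fingers move at their own pace and stop on an object; "force" is the grip in N (left out, the last holds). Time passes only in rows, so rows that do not move let the fingers close. It gives the time, the measured TCP pose, the force, the opening and the grip force at its end, in the units of the state.
- bot.observe(): the state, without advancing time (a new reading comes with each control period).
- bot.grab_frame(name): name is "scene" or "top"; returns a dict with "frame" (384x512x3 uint8, red, green, blue), "range_z" (384x512 float32, m along the optical axis (not along the pixel's ray), 0 where there is no reading), "intrinsics" (3x3 intrinsics, pixels), "world_to_cam" (4x4, takes a point from world to camera coordinates). Camera axes: x right, y down, z forward; pixel columns grow to the right and rows downward; lengths in m; the calibration is good to about 2 mm. A picture is of the moment at which its call begins.
- bot.finish_job(): hands the job in; it is judged then, once.
The state is a dict: "clock": time; "joint_positions": joint angles; "joint_velocities": joint speeds; "tau": joint torques, N m; "ee_pos": TCP position; "ee_rot": TCP orientation; "contact_force": force on the tool from outside, world axes, zero at the start; "moment": the same for the moment, N m; "grip_width": opening from 0.0 (shut) to 1.0 (fully open); "gripper_force": force on a finger pad.
Only numpy, scipy, OpenCV 4.12 (cv2) and the standard library are available. Lean on these libraries where they do the work, as an engineer would, in place of code of your own. Each camera call takes 0.05 s, during which the arm holds its last target. There are 200 camera calls.

## Working session

There is one attempt and no reset: what is moved stays moved. The work goes in short steps, Python scripts to look and compute and a tool call to move; the robot and the scene stay as the last step left them, time stands still between calls to the robot, and variables do not carry over. Pictures are saved under pics/ and viewed, at most 14 in all, crops included, and the job is handed in when it is done.

Besides the shell and the picture viewer there is one more tool, called after "Request:" as name([rows], argument=value, ...), one row to a line, values as JSON. carry_out: Moves the arm, as the interface text tells. Its arguments: {"type":"object","properties":{"commands":{"type":"array","items":{"type":"object","properties":{"delta_pos":{"type":"array","items":{"type":"number"}},"yaw":{"type":"number"}}}},"fingers":{"type":"number"},"force":{"type":"number"}},"required":["commands"]}

```bash
mkdir -p pics
cat > h.py <<'E'
import numpy as np, cv2
from plant import bot
def grab(n):
    f=bot.grab_frame(n); return f
def save(f,name,crop=None,s=1):
    im=f['frame'][:,:,::-1]
    if crop: a,b,c,d=crop; im=im[b:d,a:c]
    cv2.imwrite('pics/'+name,cv2.resize(im,None,fx=s,fy=s,interpolation=cv2.INTER_CUBIC))
def cloud(f):
    z=f['range_z'];K=f['intrinsics'];v,u=np.mgrid[:z.shape[0],:z.shape[1]]
    P=np.stack([(u-K[0,2])/K[0,0]*z,(v-K[1,2])/K[1,1]*z,z,np.ones_like(z)],-1)
    W=P@np.linalg.inv(f['world_to_cam']).T
    W=W[...,:3]; W[z==0]=np.nan
    return W
E
python3 - <<'E'
from h import *
for n in('scene','top'):
    f=grab(n); save(f,n+'0.png',s=1.5); np.savez(n+'0.npz',**f)
    print(n,np.linalg.inv(f['world_to_cam']).round(3).tolist(),f['intrinsics'].tolist())
print(bot.observe())
E
```

```text
scene [[0.838, -0.345, 0.422, -0.144], [-0.545, -0.555, 0.629, -1.079], [0.017, -0.757, -0.653, 1.007], [0.0, 0.0, 0.0, 1.0]] [[465.8796061255669, 0.0, 254.0034082561144], [0.0, 465.8796061255669, 194.4157151917836], [0.0, 0.0, 1.0]]
top [[-0.019, -0.992, 0.121, 0.372], [-1.0, 0.017, -0.016, -0.192], [0.014, -0.121, -0.993, 0.937], [0.0, 0.0, 0.0, 1.0]] [[355.53988057046257, 0.0, 255.3996275036411], [0.0, 355.53988057046257, 192.14453317719452], [0.0, 0.0, 1.0]]
{'clock': 0.1, 'joint_positions': array([ 1.17379976,  0.41181122, -0.0127333 ,  1.59693426,  0.00563257,
        1.1343178 , -0.0822162 ]), 'joint_velocities': array([-0.00105282, -0.00199755, -0.00056468, -0.00104963, -0.00076816,
        0.00189626,  0.00215319]), 'tau': array([ 3.17718637e-03, -5.89107084e+01,  6.43966366e-01, -2.91711420e+01,
       -5.37687249e-02,  1.44834773e-02,  1.11377690e-04]), 'ee_pos': array([ 0.20163557, -0.59110532,  0.22190917]), 'ee_rot': array([-3.09785240e+00, -5.13985383e-01,  5.56749175e-04]), 'contact_force': array([0.214678  , 0.54141011, 0.27018835]), 'moment': array([ 0.00719867, -0.03088129, -0.01595046]), 'gripper_force': 0.0, 'grip_width': 0.9960356747498674}
```

View pics/scene0.png

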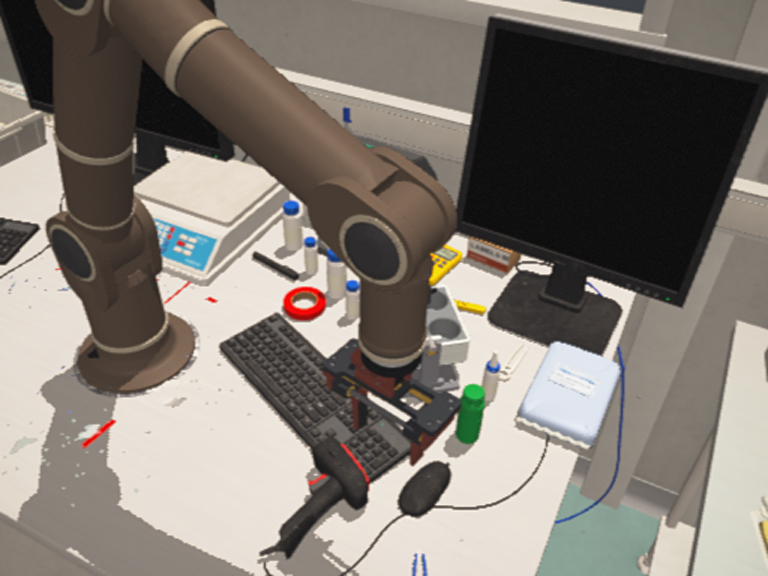

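View pics/top0.png

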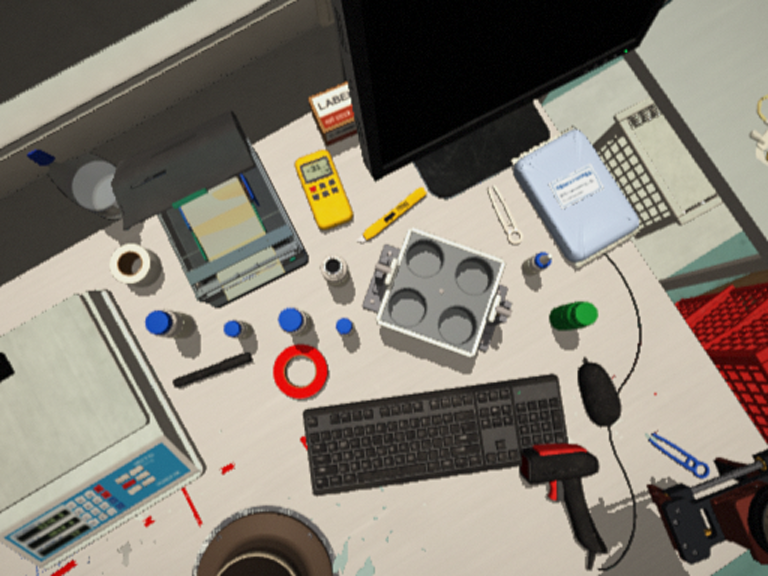

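Top view (display px): large blue caps at (160,322) and (291,320), small ones at (233,328) and (345,326). The open bottle is at (335,267), the spout bottle at (541,261), the green decoy at (573,315) and the bucket at (441,292). I'll measure these from both views.

Run:
```python
from h import *
for n in('top','scene'):
    f=dict(np.load(n+'0.npz')); W=cloud(f); im=f['frame']; hsv=cv2.cvtColor(im,cv2.COLOR_RGB2HSV)
    m=((hsv[...,0]>103)&(hsv[...,0]<125)&(hsv[...,1]>140)&(hsv[...,2]>70)).astype(np.uint8)
    k,l,s,c=cv2.connectedComponentsWithStats(m)
    print(n)
    for i in range(1,k):
        if s[i,4]<25: continue
        p=W[l==i]; p=p[~np.isnan(p[:,0])]
        if len(p)<10: continue
        zt=np.percentile(p[:,2],95); t=p[p[:,2]>zt-.006]
        (mn,mx)=(t.min(0),t.max(0))
        if zt<.3 and mn[1]<.4: print((c[i]*1.5).round(),s[i,4],'ztop',zt.round(4),'mean',t[:,:2].mean(0).round(4),'mid',((mn+mx)/2)[:2].round(4),'ext',(mx-mn)[:2].round(3))
    if n=='top':
        u0,v0,u1,v1=[int(a/1.5) for a in(370,220,515,365)]
        S=np.zeros(im.shape[:2],bool); S[v0:v1,u0:u1]=1
        q=W[S]; q=q[~np.isnan(q[:,0])]
        print(np.histogram(q[:,2],bins=np.arange(-.01,.14,.01)))
        r=q[(q[:,2]>.085)&(q[:,2]<.105)]
        box=cv2.minAreaRect(r[:,:2].astype(np.float32)*1000);print('rim',box,r[:,2].mean())
        A=np.c_[r[:,:2],np.ones(len(r))];print('plane',np.linalg.lstsq(A,r[:,2],rcond=None)[0])
        t=q[q[:,2]>.115]; 
        _,L,C=cv2.kmeans(t[:,:2].astype(np.float32),2,None,(3,50,1e-6),5,2);print('uprights',C,len(t))
        for nm,(u,v) in dict(open=(335,267),spout=(541,261),green=(573,315)).items():
            u=int(u/1.5);v=int(v/1.5);w=W[v-18:v+18,u-18:u+18].reshape(-1,3);w=w[w[:,2]>.06];w=w[w[:,2]>w[:,2].max()-.012];print(nm,w.mean(0),len(w))
    # well mouths
    for (u,v) in((424,257),(474,276),(407,308),(457,326)):
        if n=='top': print(W[int(v/1.5),int(u/1.5)].round(4))
save(dict(np.load('top0.npz')),'topcrop.png',(90,160,360,250),2.9)
```

```text
top
[247. 186.] 37 ztop 0.0812 mean [0.6491 0.0158] mid [0.6387 0.0039] ext [0.066 0.048]
[540. 260.] 38 ztop 0.0881 mean [ 0.5172 -0.462 ] mid [ 0.5185 -0.4653] ext [0.021 0.021]
[157. 322.] 193 ztop 0.1194 mean [0.4259 0.1418] mid [0.4262 0.1423] ext [0.035 0.034]
[290. 319.] 187 ztop 0.1198 mean [ 0.426 -0.061] mid [ 0.4259 -0.0614] ext [0.032 0.034]
[343. 325.] 82 ztop 0.0922 mean [ 0.4169 -0.1411] mid [ 0.4168 -0.1416] ext [0.024 0.024]
[232. 328.] 87 ztop 0.0914 mean [0.4159 0.0349] mid [0.4164 0.0344] ext [0.022 0.024]
[682. 457.] 154 ztop 0.0098 mean [ 0.1864 -0.7112] mid [ 0.1902 -0.7058] ext [0.073 0.096]
(array([1532, 2248,  329,   51,    9,    6, 1639,   92,  105,   96, 2858,
         35,  168,  202,    0]), array([-0.01,  0.  ,  0.01,  0.02,  0.03,  0.04,  0.05,  0.06,  0.07,
        0.08,  0.09,  0.1 ,  0.11,  0.12,  0.13,  0.14]))
rim ((468.30718994140625, -296.60919189453125), (209.25314331054688, 166.92633056640625), 69.30316162109375) 0.09495016802998925
plane [ 0.00041042 -0.00089129  0.09449271]
uprights [[ 0.4340821  -0.38357627]
 [ 0.50088525 -0.20920385]] 357
open [ 0.50920434 -0.1269772   0.10920965] 55
spout [ 0.51707408 -0.46551266  0.11395623] 14
green [ 0.42669288 -0.51627485  0.11805496] 212
[ 0.5315 -0.2739  0.0577]
[ 0.4969 -0.358   0.0587]
[ 0.4466 -0.2444  0.0537]
[ 0.4151 -0.3254  0.0564]
scene
[346. 114.] 31 ztop 0.2429 mean [0.6433 0.2592] mid [0.6435 0.2593] ext [0.011 0.017]
[290. 207.] 70 ztop 0.119 mean [0.4218 0.1386] mid [0.4218 0.1391] ext [0.028 0.032]
[309. 241.] 33 ztop 0.0906 mean [0.4116 0.0323] mid [0.4113 0.0338] ext [0.023 0.024]
[332. 255.] 35 ztop 0.1183 mean [ 0.411  -0.0657] mid [ 0.4118 -0.0673] ext [0.009 0.031]
[351. 285.] 45 ztop 0.0909 mean [ 0.4134 -0.1433] mid [ 0.4132 -0.143 ] ext [0.018 0.024]
```

View pics/topcrop.png

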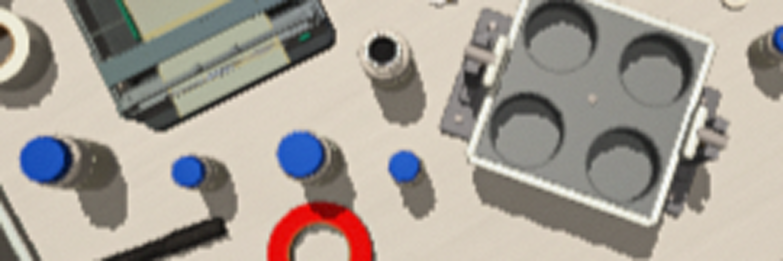

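The crop confirms the four targets: plain blue caps, large at (46,159) and (300,155), small at (188,171) and (404,166). The bottle at (384,55) has an open neck, the one with the spout is at the right edge, and the green one isn't in this crop. I'll grip by the caps with the fingers closing along the pivot. The order is small on +x, large on −x, large on +x, small on −x, so the tilt stays at or below about 0.08.

Request:
carry_out([
  {"yaw":0.1735},
  {"yaw":0.1735},
  {"yaw":0.1735},
  {"yaw":0.1735},
  {},
], fingers=60, force=15)

```text
$.commands[0]: bad value
```

```bash
cat >> h.py <<'E'
from scipy.spatial.transform import Rotation as Ro
A=np.radians(-20.9)
def to(x,y,z):
    s=bot.observe();R=Ro.from_rotvec(s['ee_rot']).as_matrix()
    h=np.arctan2(R[1,0],R[0,0])
    print('pos',s['ee_pos'].round(4),'delta tool mm',(R.T@(np.array([x,y,z])-s['ee_pos'])*1000).round(1),'yaw',round(h-A,4),'tz',R[:,2].round(3),'F',s['contact_force'].round(2),'w',round(s['grip_width']*87.8,1),'grip',s['gripper_force'].round(1),'t',s['clock'])
C=np.array([.468,-.2965]);X=np.array([np.cos(A),np.sin(A)]);Y=np.array([-X[1],X[0]])
def wells(th=0):  # th>0: +x side down; printed at mid well height, floor
    for sx in(1,-1):
        for sy in(1,-1):
            f=lambda z:(sx*42*np.cos(th)+z*np.sin(th),-sx*42*np.sin(th)+z*np.cos(th))
            a,b=f(-60),f(-20); p=C+(X*(a[0]+b[0])/2+Y*sy*42)/1000
            print(sx,sy,p.round(4),'floor',round(.115+a[1]/1000,4))
def tilt():
    f=grab('top');W=cloud(f);p=W.reshape(-1,3)
    d=(p[:,:2]-C);lx=d@X;ly=d@Y
    m=(abs(lx)<.079)&(abs(ly)<.079)&(p[:,2]>.075)&(p[:,2]<.112)
    a=np.c_[lx[m],ly[m],np.ones(m.sum())];z=p[m,2]
    for _ in range(6):
        c=np.linalg.lstsq(a,z,rcond=None)[0];k=abs(z-a@c)<.004;a,z=a[k],z[k]
    print('slope +x down',(-c[0]).round(4),'ly',c[1].round(4),'z0',c[2].round(4),len(z)); return f
E
python3 - <<'E'
from h import *
W=cloud(dict(np.load('top0.npz'))).reshape(-1,3);W2=cloud(dict(np.load('scene0.npz'))).reshape(-1,3)
for i,P in enumerate((W,W2)):
  for x in(.4,.45,.5,.55,.6,.65): print(i,x,[ (lambda q: round(float(np.percentile(q,98)),2) if len(q)>8 else None)(P[(abs(P[:,0]-x)<.025)&(abs(P[:,1]-y)<.025),2]) for y in np.arange(-.5,.31,.05)])
wells(0);to(.4168,-.1414,.15);tilt()
E
```

```text
0 0.4 [0.12, 0.0, 0.12, 0.12, 0.1, 0.1, 0.1, 0.09, 0.1, 0.12, 0.08, 0.09, 0.09, 0.12, 0.12, 0.12, 0.12]
0 0.45 [0.12, 0.0, 0.12, 0.12, 0.1, 0.1, 0.1, 0.09, 0.1, 0.12, 0.0, 0.09, 0.1, 0.12, 0.0, 0.12, 0.12]
0 0.5 [0.0, 0.11, 0.1, 0.1, 0.1, 0.1, 0.13, 0.11, 0.11, 0.08, 0.1, 0.1, 0.1, 0.0, 0.05, 0.08, 0.0]
0 0.55 [0.04, 0.09, 0.0, 0.1, 0.1, 0.1, 0.01, 0.09, 0.08, 0.1, 0.1, 0.27, 0.27, 0.26, 0.05, 0.05, 0.0]
0 0.6 [0.04, 0.01, 0.01, 0.0, 0.0, 0.01, 0.18, 0.02, 0.02, 0.27, 0.27, 0.27, 0.26, 0.25, 0.0, 0.13, 0.24]
0 0.65 [0.04, 0.04, 0.01, 0.02, 0.2, 0.34, 0.5, 0.51, 0.02, 0.26, 0.25, 0.25, 0.24, 0.23, 0.28, 0.28, 0.28]
1 0.4 [0.12, None, 0.12, 0.03, None, None, 0.0, 0.09, 0.11, 0.12, 0.09, 0.09, 0.11, 0.12, 0.12, 0.12, 0.12]
1 0.45 [0.12, 0.01, 0.12, 0.1, None, None, None, None, 0.1, None, 0.01, 0.04, 0.11, 0.12, 0.0, 0.12, 0.12]
1 0.5 [0.08, 0.11, 0.1, 0.1, 0.1, None, None, None, None, 0.0, 0.0, None, None, 0.0, 0.04, 0.06, 0.0]
1 0.55 [0.04, 0.08, 0.0, 0.1, 0.1, 0.1, None, None, None, None, None, None, None, None, None, None, None]
1 0.6 [0.04, 0.01, 0.01, 0.0, 0.0, 0.01, None, 0.02, No
[... 263 characters left out ...]
5
-1 -1 [ 0.4138 -0.3208] floor 0.055Traceback (most recent call last):
  File "<stdin>", line 5, in <module>
  File "h.py", line 20, in to
    print('pos',s['ee_pos'].round(4),'delta tool mm',(R.T@(np.array([x,y,z])-s['ee_pos'])*1000).round(1),'yaw',round(h-A,4),'tz',R[:,2].round(3),'F',s['contact_force'].round(2),'w',round(s['grip_width']*87.8,1),'grip',s['gripper_force'].round(1),'t',s['clock'])
                                                                                                                                                                                                                          ^^^^^^^^^^^^^^^^^^^^^^^^
AttributeError: 'float' object has no attribute 'round'
```

Request:
carry_out([
  {"delta_pos":[0,0,0],"yaw":0.1735},
  {"delta_pos":[0,0,0],"yaw":0.1735},
  {"delta_pos":[0,0,0],"yaw":0.1735},
  {"delta_pos":[0,0,0],"yaw":0.1735},
  {"delta_pos":[0,0,0],"yaw":0},
], fingers=60, force=15)

```text
clock: 0.72
ee_pos: [0.2018, -0.5913, 0.2222]
ee_rot: [-3.089, 0.568, 0.001]
contact_force: [-1.0, 0.6, -0.7]
grip_width: 0.687
gripper_force: 0.0
```

```bash
sed -i "s/s\['gripper_force'\].round(1)/round(float(s['gripper_force']),1)/" h.py
python3 - <<'E'
from h import *
to(.4168,-.1414,.15);tilt()
E
```

```text
pos [ 0.2018 -0.5913  0.2222] delta tool mm [  40.8 -496.9   72.4] yaw 0.0009 tz [-0.001  0.001 -1.   ] F [-0.96  0.61 -0.7 ] w 60.3 grip 0.0 t 0.725
slope +x down -0.0004 ly 0.0001 z0 0.095 2369
```

Request:
carry_out([
  {"delta_pos":[4,-30,0],"yaw":0},
  {"delta_pos":[4,-55,0],"yaw":0},
  {"delta_pos":[5,-60,0],"yaw":0},
  {"delta_pos":[5,-60,0],"yaw":0},
  {"delta_pos":[5,-60,0],"yaw":0},
  {"delta_pos":[5,-60,0],"yaw":0},
  {"delta_pos":[5,-60,0],"yaw":0},
  {"delta_pos":[4,-55,10],"yaw":0},
])

```text
clock: 1.78
ee_pos: [0.3946, -0.192, 0.2134]
ee_rot: [3.09, -0.563, 0.004]
contact_force: [0.8, -0.6, -0.5]
grip_width: 0.682
gripper_force: 0.0
```

Request:
carry_out([
  {"delta_pos":[2,-40,20],"yaw":0},
  {"delta_pos":[2,-17,30],"yaw":0},
  {"delta_pos":[0,0,12],"yaw":0},
  {"delta_pos":[0,0,0],"yaw":0},
  {"delta_pos":[0,0,0],"yaw":0},
])

```text
clock: 2.4
ee_pos: [0.4177, -0.1432, 0.1515]
ee_rot: [3.089, -0.572, 0.002]
contact_force: [0.2, -0.2, 0.8]
grip_width: 0.682
gripper_force: 0.0
```

Run:
```python
from h import *
to(.4168,-.1414,.061); f=grab('scene');save(f,'s1.png',(150,120,350,290),3)
```

```text
pos [ 0.4177 -0.1432  0.1515] delta tool mm [-1.6 -1.3 90.5] yaw -0.0015 tz [ 0.001 -0.001 -1.   ] F [ 0.17 -0.24  0.81] w 59.9 grip 0.0 t 2.4
```

View pics/s1.png

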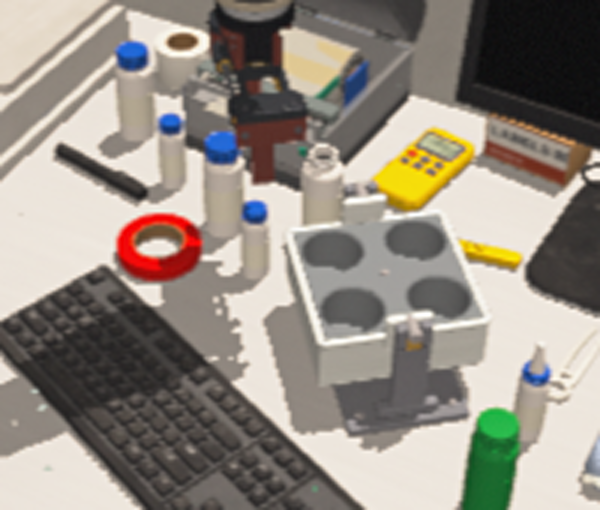

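Scene crop: the gripper hangs over the small bottle with its cap at (255,210). The open bottle is at (322,170), clear of the gripper, and the bucket is level. Descending.

Request:
carry_out([
  {"delta_pos":[-1.6,-1.3,25],"yaw":0},
  {"delta_pos":[0,0,25],"yaw":0},
  {"delta_pos":[0,0,25],"yaw":0},
  {"delta_pos":[0,0,15],"yaw":0},
  {"delta_pos":[0,0,0],"yaw":0},
  {"delta_pos":[0,0,0],"yaw":0},
])

```text
clock: 3.2
ee_pos: [0.4172, -0.1407, 0.0615]
ee_rot: [3.089, -0.571, 0.002]
contact_force: [0.0, -0.6, 0.0]
grip_width: 0.687
gripper_force: 0.0
```

Request:
carry_out([
  {"delta_pos":[0,0,0],"yaw":0},
  {"delta_pos":[0,0,0],"yaw":0},
  {"delta_pos":[0,0,0],"yaw":0},
  {"delta_pos":[0,0,0],"yaw":0},
  {"delta_pos":[0,0,0],"yaw":0},
  {"delta_pos":[0,0,0],"yaw":0},
], fingers=10, force=15)

```text
clock: 3.95
ee_pos: [0.4168, -0.1401, 0.0608]
ee_rot: [-3.089, 0.57, -0.001]
contact_force: [1.1, 0.2, 3.3]
grip_width: 0.329
gripper_force: 15.0
```

Request:
carry_out([
  {"delta_pos":[0,0,-10],"yaw":0},
  {"delta_pos":[0,0,-25],"yaw":0},
  {"delta_pos":[0,0,-35],"yaw":0},
  {"delta_pos":[0,0,-25],"yaw":0},
  {"delta_pos":[0,0,-5],"yaw":0},
  {"delta_pos":[0,0,0],"yaw":0},
])

```text
clock: 4.7
ee_pos: [0.4163, -0.1402, 0.1604]
ee_rot: [3.089, -0.571, -0.0]
contact_force: [0.0, 0.2, -1.3]
grip_width: 0.336
gripper_force: 15.0
```

Run:
```python
from h import *
wells(.075);wells(-.08)
to(.519,-.2711,.17); f=grab('scene');save(f,'s2.png',(200,110,340,230),4)
```

```text
1 1 [ 0.5193 -0.2711] floor 0.052
1 -1 [ 0.4893 -0.3496] floor 0.052
-1 1 [ 0.4411 -0.2413] floor 0.0583
-1 -1 [ 0.4111 -0.3197] floor 0.0583
1 1 [ 0.5251 -0.2733] floor 0.0585
1 -1 [ 0.4951 -0.3518] floor 0.0585
-1 1 [ 0.4469 -0.2435] floor 0.0518
-1 -1 [ 0.4169 -0.3219] floor 0.0518
pos [ 0.4163 -0.1402  0.1604] delta tool mm [142.7  85.6  -9.5] yaw -0.0005 tz [-0. -0. -1.] F [ 0.04  0.18 -1.34] w 29.5 grip 15.0 t 4.7
```

View pics/s2.png

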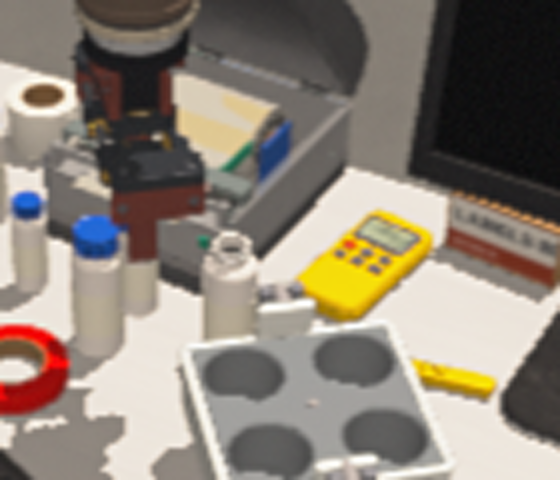

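The held bottle hangs upright at (140,285), clear of the open bottle at (230,270). Next I carry it over the ++ well.

Request:
carry_out([
  {"delta_pos":[10,6,-30],"yaw":0},
  {"delta_pos":[22,13,-15],"yaw":0},
  {"delta_pos":[30,18,0],"yaw":0},
  {"delta_pos":[30,18,0],"yaw":0},
  {"delta_pos":[25,15,0],"yaw":0},
  {"delta_pos":[17,10,0],"yaw":0},
  {"delta_pos":[8.7,5.6,0],"yaw":0},
  {"delta_pos":[0,0,10],"yaw":0},
])

```text
clock: 5.75
ee_pos: [0.5194, -0.2713, 0.1948]
ee_rot: [-3.089, 0.571, 0.001]
contact_force: [-1.0, 0.9, -0.6]
grip_width: 0.333
gripper_force: 15.0
```

Request:
carry_out([
  {"delta_pos":[0,0,20],"yaw":0},
  {"delta_pos":[0,0,15],"yaw":0},
  {"delta_pos":[0,0,0],"yaw":0},
  {"delta_pos":[0,0,0],"yaw":0},
])

```text
clock: 6.25
ee_pos: [0.5195, -0.271, 0.1611]
ee_rot: [3.089, -0.57, 0.001]
contact_force: [-0.6, -0.3, -1.0]
grip_width: 0.332
gripper_force: 15.0
```

Run:
```python
from h import *
to(.5193,-.2711,.052+.0608); f=grab('scene');save(f,'s3.png',(220,110,360,260),4)
```

```text
pos [ 0.5195 -0.271   0.1611] delta tool mm [-0.1  0.2 48.3] yaw -0.0002 tz [ 0. -0. -1.] F [-0.64 -0.35 -1.01] w 29.1 grip 15.0 t 6.25
```

View pics/s3.png

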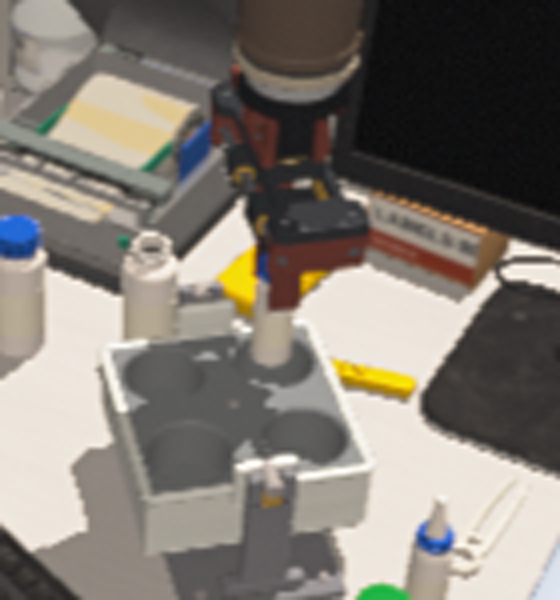

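The bottle is centred over the far (++) well at (270,360). I'll lower it slowly.

Request:
carry_out([
  {"delta_pos":[0,0,15],"yaw":0},
  {"delta_pos":[0,0,15],"yaw":0},
  {"delta_pos":[0,0,8],"yaw":0},
  {"delta_pos":[0,0,4],"yaw":0},
  {"delta_pos":[0,0,1.5],"yaw":0},
  {"delta_pos":[0,0,1.5],"yaw":0},
  {"delta_pos":[0,0,1.5],"yaw":0},
  {"delta_pos":[0,0,1],"yaw":0},
])

```text
clock: 7.3
ee_pos: [0.5194, -0.2711, 0.1134]
ee_rot: [3.089, -0.57, 0.001]
contact_force: [0.2, 0.5, 2.5]
grip_width: 0.334
gripper_force: 15.0
```

Run:
```python
from h import *
to(.5193,-.2711,.052+.0608);tilt()
```

```text
pos [ 0.5194 -0.2711  0.1134] delta tool mm [-0.1  0.1  0.6] yaw -0.0004 tz [ 0. -0. -1.] F [0.21 0.46 2.53] w 29.3 grip 15.0 t 7.3
slope +x down -0.0 ly 0.0 z0 0.0 0
```

```bash
cat >> h.py <<'E'
def tilt(cam='top'):
    f=grab(cam);p=cloud(f).reshape(-1,3);p=p[~np.isnan(p[:,0])]
    d=(p[:,:2]-C);lx=d@X;ly=d@Y;m=(abs(lx)<.078)&(abs(ly)<.078);lx,z=lx[m],p[m,2]
    S=np.arange(-.25,.25,.0025);n=[(abs(z-.095+s*lx)<.0015).sum() for s in S]
    print(cam,'slope +x down',S[np.argmax(n)].round(4),max(n),m.sum()); return f
E
python3 - <<'E'
from h import *
tilt();f=tilt('scene')
E
```

```text
top slope +x down -0.25 0 7563
scene slope +x down 0.0775 417 7576
```

Request:
carry_out([
  {"delta_pos":[0,0,0],"yaw":0},
  {"delta_pos":[0,0,0],"yaw":0},
  {"delta_pos":[0,0,0],"yaw":0},
  {"delta_pos":[0,0,0],"yaw":0},
], fingers=48)

```text
clock: 7.95
ee_pos: [0.5193, -0.2711, 0.1131]
ee_rot: [3.089, -0.57, 0.0]
contact_force: [0.1, -0.7, 0.0]
grip_width: 0.545
gripper_force: 0.0
```

Request:
carry_out([
  {"delta_pos":[0,0,-10],"yaw":0},
  {"delta_pos":[0,0,-30],"yaw":0},
  {"delta_pos":[0,0,-50],"yaw":0},
  {"delta_pos":[0,0,-40],"yaw":0},
  {"delta_pos":[0,0,0],"yaw":0},
], fingers=66)

```text
clock: 8.57
ee_pos: [0.5211, -0.2718, 0.2475]
ee_rot: [3.088, -0.57, 0.011]
contact_force: [-0.2, -1.1, -1.2]
grip_width: 0.747
gripper_force: 0.0
```

Run:
```python
from h import *
tilt('scene');tilt();to(.426,-.0612,.25)
```

```text
scene slope +x down 0.0625 452 8351
top slope +x down -0.25 0 14807
pos [ 0.5192 -0.2711  0.2437] delta tool mm [-162.1 -162.8   -6.5] yaw -0.0005 tz [ 0.001 -0.001 -1.   ] F [-0.02  0.3  -1.39] w 66.3 grip 0.0 t 8.675
```

Request:
carry_out([
  {"delta_pos":[-12,-12,0],"yaw":0},
  {"delta_pos":[-25,-25,0],"yaw":0},
  {"delta_pos":[-30,-30,0],"yaw":0},
  {"delta_pos":[-30,-30,0],"yaw":0},
  {"delta_pos":[-30,-30,0],"yaw":0},
  {"delta_pos":[-22,-23,10],"yaw":0},
  {"delta_pos":[-13,-12.8,35],"yaw":0},
  {"delta_pos":[0,0,35],"yaw":0},
])

```text
clock: 9.68
ee_pos: [0.4244, -0.059, 0.1619]
ee_rot: [-3.09, 0.566, 0.001]
contact_force: [0.4, -0.5, -0.6]
grip_width: 0.755
gripper_force: 0.0
```

Request:
carry_out([
  {"delta_pos":[0,0,10],"yaw":0},
  {"delta_pos":[0,0,0],"yaw":0},
  {"delta_pos":[0,0,0],"yaw":0},
])

```text
clock: 10.05
ee_pos: [0.4267, -0.0613, 0.154]
ee_rot: [-3.089, 0.571, -0.002]
contact_force: [0.2, 0.8, 0.3]
grip_width: 0.754
gripper_force: 0.0
```

Run:
```python
from h import *
tilt('scene');tilt();to(.426,-.0612,.076)
```

```text
scene slope +x down 0.065 418 2207
top slope +x down 0.06 1571 4178
pos [ 0.4268 -0.0613  0.1541] delta tool mm [-0.9  0.2 78.1] yaw -0.0009 tz [ 0.002 -0.    -1.   ] F [0.81 0.53 0.13] w 66.2 grip 0.0 t 10.15
```

Request:
carry_out([
  {"delta_pos":[-0.9,0,20],"yaw":0},
  {"delta_pos":[0,0,25],"yaw":0},
  {"delta_pos":[0,0,20],"yaw":0},
  {"delta_pos":[0,0,13],"yaw":0},
  {"delta_pos":[0,0,0],"yaw":0},
  {"delta_pos":[0,0,0],"yaw":0},
])

```text
clock: 10.9
ee_pos: [0.4258, -0.0609, 0.0758]
ee_rot: [-3.089, 0.571, -0.002]
contact_force: [-0.1, -0.2, 1.3]
grip_width: 0.752
gripper_force: 0.0
```

Request:
carry_out([
  {"delta_pos":[0,0,0],"yaw":0},
  {"delta_pos":[0,0,0],"yaw":0},
  {"delta_pos":[0,0,0],"yaw":0},
  {"delta_pos":[0,0,0],"yaw":0},
  {"delta_pos":[0,0,0],"yaw":0},
], fingers=20, force=20)

```text
clock: 11.52
ee_pos: [0.4257, -0.0608, 0.0754]
ee_rot: [-3.089, 0.57, -0.001]
contact_force: [0.3, 0.4, 4.8]
grip_width: 0.498
gripper_force: 20.0
```

Run:
```python
from h import *
to(.4169,-.3219,.25)
```

```text
pos [ 0.4257 -0.0608  0.0754] delta tool mm [  85.2  247.  -174.6] yaw -0.0003 tz [ 0.001 -0.    -1.   ] F [0.33 0.36 4.81] w 43.7 grip 20.0 t 11.525
```

Request:
carry_out([
  {"delta_pos":[0,0,-10],"yaw":0},
  {"delta_pos":[0,0,-25],"yaw":0},
  {"delta_pos":[0,0,-40],"yaw":0},
  {"delta_pos":[0,0,-45],"yaw":0},
  {"delta_pos":[2,6,-35],"yaw":0},
  {"delta_pos":[7,20,-15],"yaw":0},
  {"delta_pos":[10,30,0],"yaw":0},
  {"delta_pos":[12,35,0],"yaw":0},
])

```text
clock: 12.52
ee_pos: [0.4213, -0.1574, 0.2458]
ee_rot: [-3.09, 0.569, -0.0]
contact_force: [1.0, 0.7, -2.1]
grip_width: 0.497
gripper_force: 20.0
```

Request:
carry_out([
  {"delta_pos":[12,35,0],"yaw":0},
  {"delta_pos":[12,35,0],"yaw":0},
  {"delta_pos":[12,35,0],"yaw":0},
  {"delta_pos":[10,28,0],"yaw":0},
  {"delta_pos":[6,16,0],"yaw":0},
  {"delta_pos":[2.2,7,20],"yaw":0},
  {"delta_pos":[0,0,25],"yaw":0},
  {"delta_pos":[0,0,10],"yaw":0},
])

```text
clock: 13.52
ee_pos: [0.416, -0.3209, 0.189]
ee_rot: [-3.088, 0.569, 0.003]
contact_force: [-0.2, -0.2, -1.5]
grip_width: 0.496
gripper_force: 20.0
```

Request:
carry_out([
  {"delta_pos":[0,0,0],"yaw":0},
  {"delta_pos":[0,0,0],"yaw":0},
  {"delta_pos":[0,0,0],"yaw":0},
])

```text
clock: 13.9
ee_pos: [0.4171, -0.3221, 0.191]
ee_rot: [3.089, -0.57, 0.002]
contact_force: [-0.2, -0.6, -0.8]
grip_width: 0.493
gripper_force: 20.0
```

Run:
```python
from h import *
tilt('top');to(.4169,-.3219,.0518+.0754);f=tilt('scene');save(f,'s4.png',(200,110,340,260),4)
```

```text
top slope +x down 0.0675 761 10083
pos [ 0.417  -0.3221  0.1909] delta tool mm [-0.3 -0.2 63.7] yaw -0.0003 tz [ 0.001 -0.001 -1.   ] F [ 0.2   0.47 -1.65] w 43.3 grip 20.0 t 13.95
scene slope +x down 0.0675 324 4213
```

View pics/s4.png

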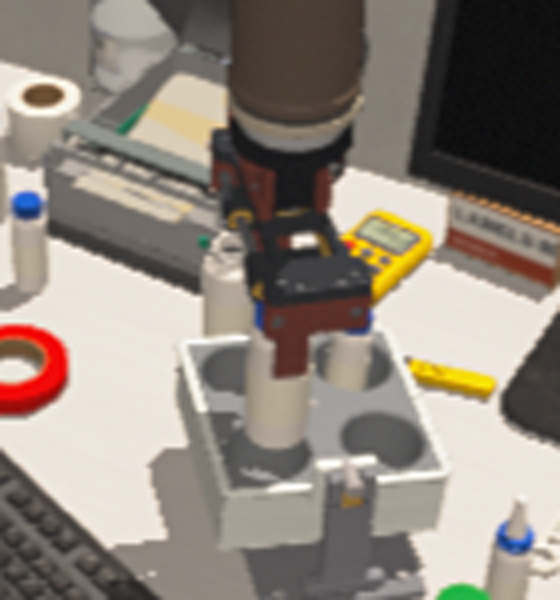

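The bottle is centred over the near (−−) well at (278,440), and the small bottle stands seated at (350,360). I'll lower it, following the well as it swings.

Request:
carry_out([
  {"delta_pos":[-2,0,15],"yaw":0},
  {"delta_pos":[-1.5,0,17],"yaw":0},
  {"delta_pos":[0,0,14],"yaw":0},
  {"delta_pos":[0,0,8],"yaw":0},
  {"delta_pos":[0,0,3],"yaw":0},
  {"delta_pos":[0.5,0,1],"yaw":0},
  {"delta_pos":[0.5,0,1],"yaw":0},
  {"delta_pos":[0.5,0,1],"yaw":0},
])

```text
clock: 15.0
ee_pos: [0.4152, -0.3215, 0.1306]
ee_rot: [3.089, -0.57, 0.002]
contact_force: [0.1, -0.2, 0.0]
grip_width: 0.496
gripper_force: 20.0
```

Request:
carry_out([
  {"delta_pos":[0.5,0,1],"yaw":0},
  {"delta_pos":[0.5,0,1],"yaw":0},
  {"delta_pos":[0.5,0,0.7],"yaw":0},
  {"delta_pos":[0,0,0],"yaw":0},
  {"delta_pos":[0,0,0],"yaw":0},
])

```text
clock: 15.62
ee_pos: [0.4162, -0.3219, 0.1275]
ee_rot: [3.089, -0.571, 0.0]
contact_force: [-0.1, 0.3, 2.4]
grip_width: 0.494
gripper_force: 20.0
```

Run:
```python
from h import *
tilt('top');to(.4169,-.3219,.0518+.0754);f=tilt('scene')
```

```text
top slope +x down -0.085 799 7896
pos [ 0.4162 -0.3219  0.1276] delta tool mm [ 0.7 -0.2  0.4] yaw -0.0004 tz [ 0. -0. -1.] F [ 0.77 -0.87  2.31] w 43.2 grip 20.0 t 15.675
scene slope +x down -0.085 282 3683
```

Tilt is −0.085, about the equilibrium expected, so I'll release.

Request:
carry_out([
  {"delta_pos":[0,0,0],"yaw":0},
  {"delta_pos":[0,0,0],"yaw":0},
  {"delta_pos":[0,0,0],"yaw":0},
  {"delta_pos":[0,0,0],"yaw":0},
], fingers=60)

```text
clock: 16.23
ee_pos: [0.4161, -0.3217, 0.1274]
ee_rot: [-3.089, 0.57, 0.0]
contact_force: [0.0, 0.1, -0.4]
grip_width: 0.677
gripper_force: 0.0
```

Request:
carry_out([
  {"delta_pos":[0,0,-10],"yaw":0},
  {"delta_pos":[0,0,-30],"yaw":0},
  {"delta_pos":[0,0,-50],"yaw":0},
  {"delta_pos":[0,0,-40],"yaw":0},
  {"delta_pos":[0,0,0],"yaw":0},
], fingers=66)

```text
clock: 16.85
ee_pos: [0.4177, -0.3228, 0.2614]
ee_rot: [3.087, -0.57, 0.01]
contact_force: [-0.6, -0.6, -0.1]
grip_width: 0.748
gripper_force: 0.0
```

Run:
```python
from h import *
tilt('scene');tilt('top');to(.426,.142,.18)
```

```text
scene slope +x down -0.075 370 4645
top slope +x down -0.08 725 14178
pos [ 0.4161 -0.3217  0.2578] delta tool mm [-156.4 -436.7   77.6] yaw -0.0005 tz [ 0.001 -0.    -1.   ] F [-0.01  0.17  0.34] w 65.9 grip 0.0 t 16.95
```

Request:
carry_out([
  {"delta_pos":[-8,-22,0],"yaw":0},
  {"delta_pos":[-16,-45,0],"yaw":0},
  {"delta_pos":[-20,-55,0],"yaw":0},
  {"delta_pos":[-20,-55,0],"yaw":0},
  {"delta_pos":[-20,-55,0],"yaw":0},
  {"delta_pos":[-20,-55,0],"yaw":0},
  {"delta_pos":[-20,-55,0],"yaw":0},
  {"delta_pos":[-18,-50,0],"yaw":0},
])

```text
clock: 17.95
ee_pos: [0.4224, 0.0969, 0.2564]
ee_rot: [3.089, -0.57, -0.003]
contact_force: [0.9, 0.0, -0.1]
grip_width: 0.752
gripper_force: 0.0
```

Request:
carry_out([
  {"delta_pos":[-10,-30,0],"yaw":0},
  {"delta_pos":[-4.4,-14.7,25],"yaw":0},
  {"delta_pos":[0,0,35],"yaw":0},
  {"delta_pos":[0,0,25],"yaw":0},
  {"delta_pos":[0,0,10],"yaw":0},
  {"delta_pos":[0,0,0],"yaw":0},
  {"delta_pos":[0,0,0],"yaw":0},
])

```text
clock: 18.82
ee_pos: [0.4265, 0.1422, 0.1631]
ee_rot: [-3.089, 0.57, -0.001]
contact_force: [1.2, 0.2, -0.5]
grip_width: 0.75
gripper_force: 0.0
```

Run:
```python
from h import *
tilt('top');to(.426,.142,.076);f=grab('scene');save(f,'s5.png',(130,60,330,210),4)
```

```text
top slope +x down -0.085 1556 4291
pos [0.4266 0.1421 0.1632] delta tool mm [-0.6  0.4 87.2] yaw -0.0006 tz [ 0.001  0.    -1.   ] F [ 0.01 -0.07 -0.63] w 66.0 grip 0.0 t 18.875
```

View pics/s5.png

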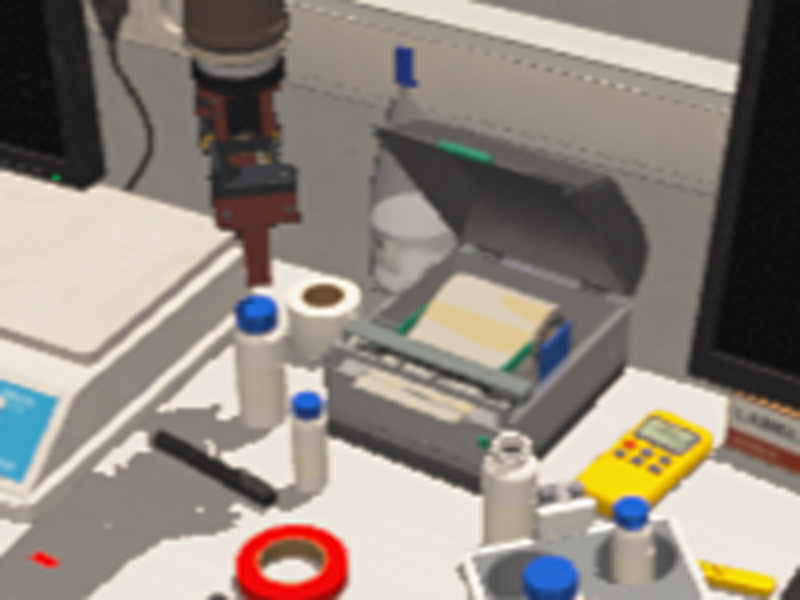

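The gripper is over the large bottle with its cap at (257,312). The balance edge is close, so I'll check the clearance.

Run:
```python
from h import *
p=np.r_[cloud(dict(np.load('top0.npz'))).reshape(-1,3),cloud(dict(np.load('scene0.npz'))).reshape(-1,3)]
c=np.array([.426,.142]);d=p[:,:2]-c;a=d@X;b=d@Y
for s in(1,-1):
    m=(abs(a)<.02)&(s*b>.026)&(s*b<.15)&(p[:,2]>.05);print(s,'nearest high',np.sort(abs(b[m]))[:8].round(3))
m=(abs(a)<.05)&(abs(b)<.1)&(p[:,2]>.06)&(np.hypot(a,b)>.03);print(np.c_[a,b,p[:,2]][m][::8].round(3)[:20])
```

```text
1 nearest high [0.103 0.106 0.107 0.107 0.107 0.107 0.107 0.108]
-1 nearest high [0.026 0.026 0.026 0.027 0.027 0.097 0.098 0.099]
[[-0.024  0.1    0.108]
 [-0.029  0.098  0.111]
 [-0.031  0.097  0.115]
 [-0.029  0.097  0.081]
 [-0.032  0.092  0.115]
 [-0.03   0.094  0.077]
 [-0.036  0.096  0.114]
 [-0.032  0.089  0.094]
 [ 0.036 -0.098  0.091]
 [-0.035  0.088  0.111]
 [-0.034  0.091  0.069]
 [-0.041  0.098  0.114]
 [-0.036  0.086  0.105]
 [-0.035  0.089  0.063]
 [-0.042  0.094  0.117]
 [-0.038  0.084  0.103]
 [-0.037  0.087  0.06 ]
 [-0.045  0.096  0.116]
 [-0.041  0.084  0.106]
 [-0.039  0.084  0.07 ]]
```

Clear.

Request:
carry_out([
  {"delta_pos":[-0.6,0.4,20],"yaw":0},
  {"delta_pos":[0,0,30],"yaw":0},
  {"delta_pos":[0,0,25],"yaw":0},
  {"delta_pos":[0,0,12],"yaw":0},
  {"delta_pos":[0,0,0],"yaw":0},
  {"delta_pos":[0,0,0],"yaw":0},
])

```text
clock: 19.68
ee_pos: [0.426, 0.1421, 0.0763]
ee_rot: [-3.089, 0.57, -0.002]
contact_force: [-0.2, -0.2, 0.0]
grip_width: 0.753
gripper_force: 0.0
```

Request:
carry_out([
  {"delta_pos":[0,0,0],"yaw":0},
  {"delta_pos":[0,0,0],"yaw":0},
  {"delta_pos":[0,0,0],"yaw":0},
  {"delta_pos":[0,0,0],"yaw":0},
  {"delta_pos":[0,0,0],"yaw":0},
], fingers=20, force=20)

```text
clock: 20.3
ee_pos: [0.4257, 0.142, 0.0757]
ee_rot: [-3.089, 0.57, -0.001]
contact_force: [-0.4, 0.4, 5.5]
grip_width: 0.496
gripper_force: 20.0
```

Run:
```python
from h import *
to(.4923,-.3507,.25)
```

```text
pos [0.4257 0.142  0.0757] delta tool mm [ 238.2  436.4 -174.3] yaw -0.0003 tz [ 0.001  0.    -1.   ] F [-0.36  0.42  5.54] w 43.6 grip 20.0 t 20.3
```

Request:
carry_out([
  {"delta_pos":[0,0,-10],"yaw":0},
  {"delta_pos":[0,0,-30],"yaw":0},
  {"delta_pos":[0,0,-45],"yaw":0},
  {"delta_pos":[0,0,-45],"yaw":0},
  {"delta_pos":[0,0,-45],"yaw":0},
  {"delta_pos":[8,14,-25],"yaw":0},
  {"delta_pos":[16,30,0],"yaw":0},
  {"delta_pos":[22,40,0],"yaw":0},
])

```text
clock: 21.3
ee_pos: [0.4378, 0.0467, 0.2761]
ee_rot: [-3.09, 0.567, -0.001]
contact_force: [1.0, 0.1, -2.4]
grip_width: 0.493
gripper_force: 19.9
```

Request:
carry_out([
  {"delta_pos":[24,44,0],"yaw":0},
  {"delta_pos":[24,44,0],"yaw":0},
  {"delta_pos":[24,44,0],"yaw":0},
  {"delta_pos":[24,44,0],"yaw":0},
  {"delta_pos":[24,44,0],"yaw":0},
  {"delta_pos":[24,44,0],"yaw":0},
  {"delta_pos":[22,40,0],"yaw":0},
  {"delta_pos":[16,29,0],"yaw":0},
])

```text
clock: 22.3
ee_pos: [0.4886, -0.331, 0.2752]
ee_rot: [-3.088, 0.573, 0.002]
contact_force: [0.5, 0.5, 0.0]
grip_width: 0.497
gripper_force: 19.9
```

Request:
carry_out([
  {"delta_pos":[10,17,0],"yaw":0},
  {"delta_pos":[0,2.4,25],"yaw":0},
  {"delta_pos":[0,0,35],"yaw":0},
  {"delta_pos":[0,0,20],"yaw":0},
  {"delta_pos":[0,0,0],"yaw":0},
  {"delta_pos":[0,0,0],"yaw":0},
])

```text
clock: 23.05
ee_pos: [0.4924, -0.3506, 0.1965]
ee_rot: [3.089, -0.569, 0.002]
contact_force: [0.3, -0.6, -1.0]
grip_width: 0.492
gripper_force: 19.9
```

Run:
```python
from h import *
tilt('top');to(.4923,-.3507,.055+.0757);f=tilt('scene');save(f,'s6.png',(200,110,340,260),4)
```

```text
top slope +x down -0.085 1214 18277
pos [ 0.4925 -0.3508  0.1968] delta tool mm [-0.3 -0.1 66.1] yaw 0.0 tz [ 0.002 -0.001 -1.   ] F [ 0.37  0.15 -1.41] w 43.4 grip 19.9 t 23.1
scene slope +x down -0.105 309 5996
```

View pics/s6.png

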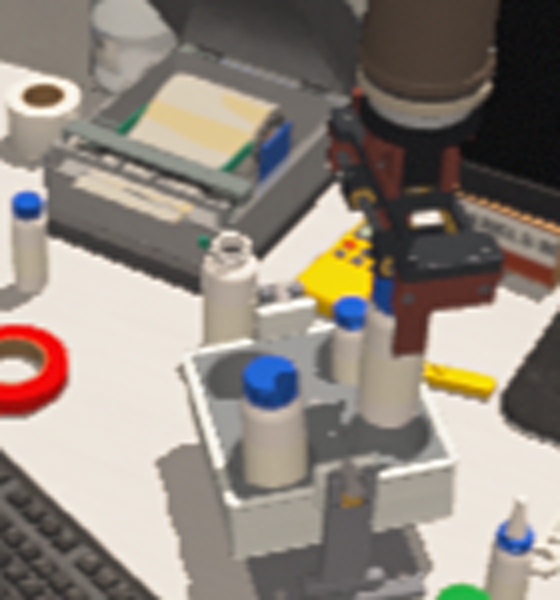

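The bottle hangs over the +− well at (390,420). The large and small bottles already placed stand at (275,440) and (350,350). Lowering.

Request:
carry_out([
  {"delta_pos":[0,0,15],"yaw":0},
  {"delta_pos":[0,0,20],"yaw":0},
  {"delta_pos":[0,0,15],"yaw":0},
  {"delta_pos":[0,0,8],"yaw":0},
  {"delta_pos":[0,0,3],"yaw":0},
  {"delta_pos":[-0.4,0,1],"yaw":0},
  {"delta_pos":[-0.4,0,1],"yaw":0},
  {"delta_pos":[-0.4,0,1],"yaw":0},
])

```text
clock: 24.15
ee_pos: [0.4908, -0.3505, 0.1319]
ee_rot: [3.089, -0.57, 0.001]
contact_force: [0.6, 0.1, -0.1]
grip_width: 0.495
gripper_force: 19.9
```

Request:
carry_out([
  {"delta_pos":[-0.4,0,1],"yaw":0},
  {"delta_pos":[-0.4,0,1],"yaw":0},
  {"delta_pos":[-0.4,0,1],"yaw":0},
  {"delta_pos":[-0.4,0,1],"yaw":0},
  {"delta_pos":[0,0,0.6],"yaw":0},
  {"delta_pos":[0,0,0],"yaw":0},
])

```text
clock: 24.9
ee_pos: [0.4894, -0.3498, 0.127]
ee_rot: [-3.089, 0.57, -0.001]
contact_force: [0.0, 0.8, 2.6]
grip_width: 0.493
gripper_force: 20.0
```

Run:
```python
from h import *
tilt('top');to(.4893,-.3496,.0522+.0757);f=tilt('scene')
```

```text
top slope +x down 0.0975 1017 13065
pos [ 0.4895 -0.3498  0.127 ] delta tool mm [-0.2 -0.1 -0.9] yaw -0.0003 tz [ 0. -0. -1.] F [0.89 0.93 2.46] w 43.0 grip 20.0 t 24.95
scene slope +x down 0.085 294 5096
```

Request:
carry_out([
  {"delta_pos":[0,0,-0.7],"yaw":0},
  {"delta_pos":[0,0,0],"yaw":0},
  {"delta_pos":[0,0,0],"yaw":0},
])

```text
clock: 25.38
ee_pos: [0.4893, -0.3497, 0.1275]
ee_rot: [-3.089, 0.57, -0.0]
contact_force: [0.3, 1.7, 0.7]
grip_width: 0.492
gripper_force: 20.0
```

Request:
carry_out([
  {"delta_pos":[0,0,0],"yaw":0},
  {"delta_pos":[0,0,0],"yaw":0},
  {"delta_pos":[0,0,0],"yaw":0},
  {"delta_pos":[0,0,0],"yaw":0},
], fingers=60)

```text
clock: 25.88
ee_pos: [0.4891, -0.3499, 0.1275]
ee_rot: [3.089, -0.571, -0.0]
contact_force: [-0.6, 0.7, -0.3]
grip_width: 0.685
gripper_force: 0.0
```

Request:
carry_out([
  {"delta_pos":[0,0,-10],"yaw":0},
  {"delta_pos":[0,0,-30],"yaw":0},
  {"delta_pos":[0,0,-50],"yaw":0},
  {"delta_pos":[0,0,-40],"yaw":0},
  {"delta_pos":[0,0,0],"yaw":0},
])

```text
clock: 26.5
ee_pos: [0.4908, -0.3508, 0.2621]
ee_rot: [3.087, -0.57, 0.011]
contact_force: [-0.0, 0.1, -1.0]
grip_width: 0.68
gripper_force: 0.0
```

Run:
```python
from h import *
tilt('scene');tilt('top');to(.4162,.0348,.15)
```

```text
scene slope +x down 0.0525 312 5770
top slope +x down 0.0625 1301 25574
pos [ 0.4891 -0.3498  0.2581] delta tool mm [-205.6 -333.2  107.8] yaw -0.0004 tz [ 0.001 -0.001 -1.   ] F [ 0.18 -0.01 -0.27] w 60.3 grip 0.0 t 26.6
```

Request:
carry_out([
  {"delta_pos":[-12,-20,0],"yaw":0},
  {"delta_pos":[-25,-40,0],"yaw":0},
  {"delta_pos":[-30,-48,0],"yaw":0},
  {"delta_pos":[-30,-48,0],"yaw":0},
  {"delta_pos":[-30,-48,0],"yaw":0},
  {"delta_pos":[-30,-48,0],"yaw":0},
  {"delta_pos":[-25,-41,0],"yaw":0},
  {"delta_pos":[-16,-26,10],"yaw":0},
])

```text
clock: 27.6
ee_pos: [0.4172, 0.0211, 0.247]
ee_rot: [3.09, -0.567, -0.001]
contact_force: [1.3, -0.6, -0.7]
grip_width: 0.681
gripper_force: 0.0
```

Request:
carry_out([
  {"delta_pos":[-7.6,-14.2,28],"yaw":0},
  {"delta_pos":[0,0,35],"yaw":0},
  {"delta_pos":[0,0,30],"yaw":0},
  {"delta_pos":[0,0,5],"yaw":0},
  {"delta_pos":[0,0,0],"yaw":0},
  {"delta_pos":[0,0,0],"yaw":0},
])

```text
clock: 28.35
ee_pos: [0.4168, 0.0349, 0.1505]
ee_rot: [-3.089, 0.571, -0.002]
contact_force: [-0.1, 0.4, 0.6]
grip_width: 0.684
gripper_force: 0.0
```

Run:
```python
from h import *
tilt('top');to(.4162,.0346,.061)
```

```text
top slope +x down 0.0575 1508 4184
pos [0.4168 0.0349 0.1505] delta tool mm [-0.6  0.5 89.5] yaw -0.0006 tz [ 0.002  0.    -1.   ] F [ 0.01 -0.67 -0.33] w 59.9 grip 0.0 t 28.4
```

Request:
carry_out([
  {"delta_pos":[-0.6,0.5,25],"yaw":0},
  {"delta_pos":[0,0,27],"yaw":0},
  {"delta_pos":[0,0,25],"yaw":0},
  {"delta_pos":[0,0,12.5],"yaw":0},
  {"delta_pos":[0,0,0],"yaw":0},
  {"delta_pos":[0,0,0],"yaw":0},
])

```text
clock: 29.15
ee_pos: [0.4161, 0.0347, 0.0609]
ee_rot: [-3.089, 0.57, -0.002]
contact_force: [0.4, 0.6, -0.1]
grip_width: 0.684
gripper_force: 0.0
```

Request:
carry_out([
  {"delta_pos":[0,0,0],"yaw":0},
  {"delta_pos":[0,0,0],"yaw":0},
  {"delta_pos":[0,0,0],"yaw":0},
  {"delta_pos":[0,0,0],"yaw":0},
  {"delta_pos":[0,0,0],"yaw":0},
  {"delta_pos":[0,0,0],"yaw":0},
], fingers=10, force=15)

```text
clock: 29.9
ee_pos: [0.4156, 0.0346, 0.0601]
ee_rot: [-3.089, 0.57, -0.0]
contact_force: [-0.7, 0.1, 1.6]
grip_width: 0.337
gripper_force: 15.0
```

Run:
```python
from h import *
to(.4437,-.2423,.15)
```

```text
pos [0.4156 0.0346 0.0601] delta tool mm [125.2 248.6 -89.9] yaw -0.0005 tz [ 0.  0. -1.] F [-0.67  0.14  1.61] w 29.6 grip 15.0 t 29.9
```

Request:
carry_out([
  {"delta_pos":[0,0,-10],"yaw":0},
  {"delta_pos":[0,0,-30],"yaw":0},
  {"delta_pos":[0,0,-45],"yaw":0},
  {"delta_pos":[0,0,-45],"yaw":0},
  {"delta_pos":[5,10,-30],"yaw":0},
  {"delta_pos":[12,24,-15],"yaw":0},
  {"delta_pos":[18,36,0],"yaw":0},
  {"delta_pos":[20,40,0],"yaw":0},
])

```text
clock: 30.9
ee_pos: [0.4273, -0.0886, 0.2359]
ee_rot: [-3.09, 0.568, -0.001]
contact_force: [0.2, 0.1, -0.6]
grip_width: 0.332
gripper_force: 14.9
```

Request:
carry_out([
  {"delta_pos":[20,40,0],"yaw":0},
  {"delta_pos":[20,40,0],"yaw":0},
  {"delta_pos":[16,32,0],"yaw":0},
  {"delta_pos":[10,18,0],"yaw":0},
  {"delta_pos":[4.2,8.6,20],"yaw":0},
  {"delta_pos":[0,0,30],"yaw":0},
  {"delta_pos":[0,0,15],"yaw":0},
  {"delta_pos":[0,0,0],"yaw":0},
])

```text
clock: 31.9
ee_pos: [0.4431, -0.2415, 0.1695]
ee_rot: [-3.089, 0.569, 0.003]
contact_force: [-0.6, -1.3, -0.8]
grip_width: 0.335
gripper_force: 14.9
```

Request:
carry_out([
  {"delta_pos":[0,0,0],"yaw":0},
  {"delta_pos":[0,0,0],"yaw":0},
])

```text
clock: 32.15
ee_pos: [0.4442, -0.2424, 0.1711]
ee_rot: [3.089, -0.57, 0.003]
contact_force: [0.7, -0.4, -0.8]
grip_width: 0.334
gripper_force: 14.9
```

Run:
```python
from h import *
tilt('top');to(.4437,-.2423,.055+.0601);f=tilt('scene');save(f,'s7.png',(200,110,340,260),4)
```

```text
top slope +x down -0.25 0 4935
pos [ 0.444  -0.2425  0.1709] delta tool mm [-0.5 -0.  55.8] yaw -0.0003 tz [ 0.001 -0.001 -1.   ] F [-0.87 -0.42 -0.05] w 29.5 grip 14.9 t 32.2
scene slope +x down 0.05 291 6413
```

View pics/s7.png

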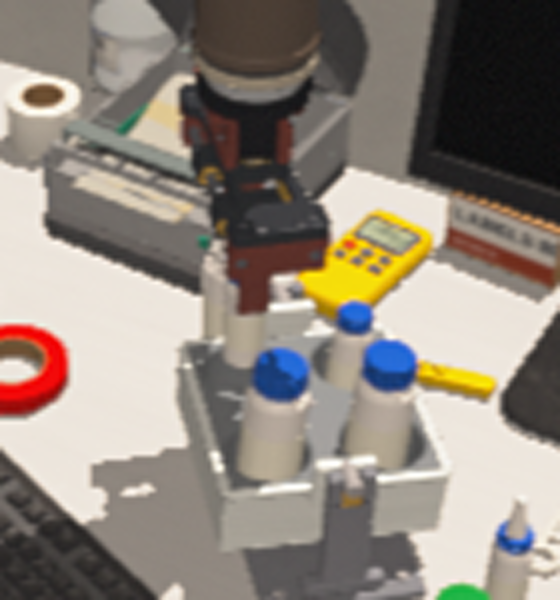

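The last small bottle is over the −+ well at (245,350), and the other three are seated. Lowering.

Request:
carry_out([
  {"delta_pos":[0,0,15],"yaw":0},
  {"delta_pos":[0,0,17],"yaw":0},
  {"delta_pos":[0,0,12],"yaw":0},
  {"delta_pos":[0,0,6],"yaw":0},
  {"delta_pos":[0,0,2],"yaw":0},
  {"delta_pos":[0,0,1],"yaw":0},
  {"delta_pos":[0,0,1],"yaw":0},
  {"delta_pos":[0,0,1],"yaw":0},
])

```text
clock: 33.25
ee_pos: [0.444, -0.2425, 0.1155]
ee_rot: [3.089, -0.57, 0.002]
contact_force: [1.5, -0.5, 0.6]
grip_width: 0.335
gripper_force: 15.0
```

Request:
carry_out([
  {"delta_pos":[0,0,0.6],"yaw":0},
  {"delta_pos":[0,0,0],"yaw":0},
  {"delta_pos":[0,0,0],"yaw":0},
])

```text
clock: 33.62
ee_pos: [0.4436, -0.2424, 0.1145]
ee_rot: [3.089, -0.57, 0.0]
contact_force: [-0.9, -0.3, 0.3]
grip_width: 0.332
gripper_force: 15.0
```

Run:
```python
from h import *
tilt('top');to(.4437,-.2423,.055+.0601);f=tilt('scene')
```

```text
top slope +x down -0.0125 4 3800
pos [ 0.4435 -0.2424  0.1145] delta tool mm [ 0.1 -0.1 -0.6] yaw -0.0004 tz [ 0. -0. -1.] F [ 1.08 -0.52  0.68] w 29.4 grip 15.0 t 33.675
scene slope +x down -0.0225 307 5982
```

Request:
carry_out([
  {"delta_pos":[0,0,0],"yaw":0},
  {"delta_pos":[0,0,0],"yaw":0},
  {"delta_pos":[0,0,0],"yaw":0},
  {"delta_pos":[0,0,0],"yaw":0},
], fingers=48)

```text
clock: 34.22
ee_pos: [0.4435, -0.2423, 0.1144]
ee_rot: [3.089, -0.571, -0.0]
contact_force: [0.8, 0.2, 0.7]
grip_width: 0.545
gripper_force: 0.0
```

Request:
carry_out([
  {"delta_pos":[0,0,-10],"yaw":0},
  {"delta_pos":[0,0,-30],"yaw":0},
  {"delta_pos":[0,0,-50],"yaw":0},
  {"delta_pos":[0,0,-50],"yaw":0},
  {"delta_pos":[-25,-40,0],"yaw":0},
  {"delta_pos":[-25,-50,0],"yaw":0},
  {"delta_pos":[-25,-50,0],"yaw":0},
  {"delta_pos":[-15,-30,0],"yaw":0},
])

```text
clock: 35.22
ee_pos: [0.4198, -0.0488, 0.2554]
ee_rot: [3.09, -0.567, 0.002]
contact_force: [0.6, -0.0, 0.8]
grip_width: 0.551
gripper_force: 0.0
```

Request:
carry_out([
  {"delta_pos":[0,0,0],"yaw":0},
  {"delta_pos":[0,0,0],"yaw":0},
  {"delta_pos":[0,0,0],"yaw":0},
  {"delta_pos":[0,0,0],"yaw":0},
  {"delta_pos":[0,0,0],"yaw":0},
  {"delta_pos":[0,0,0],"yaw":0},
  {"delta_pos":[0,0,0],"yaw":0},
  {"delta_pos":[0,0,0],"yaw":0},
])

```text
clock: 36.22
ee_pos: [0.4202, -0.0514, 0.2544]
ee_rot: [3.089, -0.57, -0.0]
contact_force: [0.4, 0.8, -0.4]
grip_width: 0.552
gripper_force: 0.0
```

Run:
```python
from h import *
tilt('scene');f=tilt('top');save(f,'t8.png',(180,120,400,260),3.5)
W=cloud(f);hsv=cv2.cvtColor(f['frame'],cv2.COLOR_RGB2HSV);d=W[...,:2]-C
m=((hsv[...,0]>103)&(hsv[...,0]<125)&(hsv[...,1]>140)&(abs(d@X)<.09)&(abs(d@Y)<.09)).astype(np.uint8)
k,l,s,c=cv2.connectedComponentsWithStats(m)
for i in range(1,k):
    if s[i,4]>20: p=W[l==i];z=np.percentile(p[:,2],95);t=p[p[:,2]>z-.006].mean(0)[:2]-C;print((t@X).round(3),(t@Y).round(3),z.round(4))
to(0.4,0,.2)
```

```text
scene slope +x down -0.04 321 2355
top slope +x down -0.02 1561 4225
0.039 0.042 0.148
0.037 -0.041 0.1759
-0.043 0.044 0.146
-0.04 -0.041 0.1749
pos [ 0.4202 -0.0514  0.2544] delta tool mm [-37.2 -40.8  54.4] yaw -0.0003 tz [-0. -0. -1.] F [ 0.03  0.13 -0.16] w 47.7 grip 0.0 t 36.325
```

View pics/t8.png

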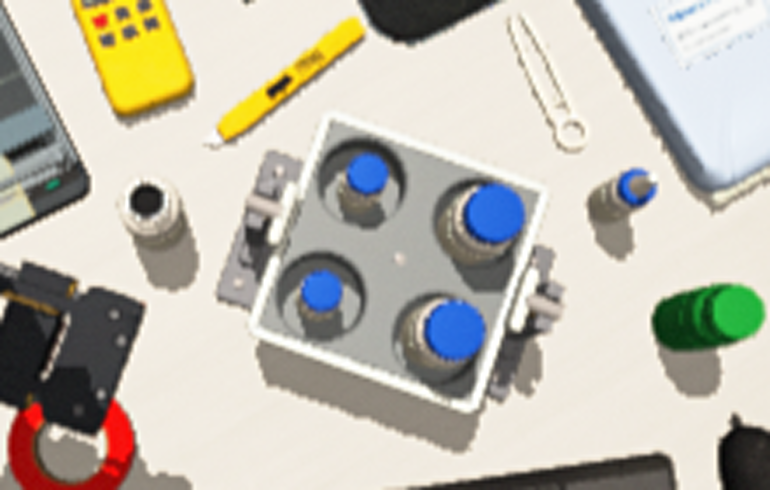

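The top view shows all four caps in their wells at (368,173), (495,213), (322,290) and (455,328). The large bottles are on opposite sides of the pivot and so are the small ones. Tilt is about −0.02 to −0.04, and the open bottle (150,205) and spout bottle (635,187) stand where they were. Handing in.

```bash
python3 -c "
from plant import bot
print(bot.finish_job())"
```

```text
the job is handed in; nothing more can be done
None
```

The job is handed in at about 36 s, with no verdict returned: all four capped bottles stand in the wells, one large and one small on each side, the bucket hangs within about 0.04 rad of level, and the open and spouted bottles were left where they stood.

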